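# Brace a jar of olives in the bench holder and undo its lug cap

## Robot

A 6-joint arm with a two-finger parallel gripper is mounted at the origin on the work surface. World frame = base frame: x ahead of the robot, y to its left, z up, the work surface at z = 0. Lengths are in m, angles in rad, forces in N, time in s.
With the tool pointing down it reaches from about 0.325 to 0.9 m from the base axis. Payload 6.1 kg.
Tool frame: the origin (TCP) lies midway between the tips of the shut fingers; the grasp point (between the pads) lies robot.tcp_to_grasp behind it (robot.tcp_to_grasp is the distance from the TCP to the grasp point, in m); z points along the fingers, y is the line along which they close (so a half turn about z gives the same grasp; the last joint's range is limited). The gripper opens to 87 mm and grips with 3 to 60 N. Pads are 19 mm wide; open, the fingers measure 117 mm over their backs; the gripper's body (75 mm by 190 mm) begins 51 mm behind the grasp point.
Start: joints at [0.98, 0.22, 1.526, -0, 1.395, -0.126], TCP at [0.28, 0.559, 0.223] pointing down, gripper open.
Joint ranges: [-2.98, 2.98], [-0.91, 2.08], [0.09, 2.57], [-1.24, 4.39], [0.2, 2.65], [-2.68, 2.68]. Speed limits (rad/s): [2.57, 2.57, 3.01, 3.14, 3.14, 3.14].

## Interface

Orientations are given as a 3x3 rotation matrix whose columns are the frame's x, y, z axes.
In Python, from cell import robot gives the robot as it stands.
- The arm moves only by the tool move_arm, never from a script. Its argument "targets" is a list of rows, each a list of 7 numbers: the shift along the tool's x, y, z in m, then the turn, a rotation vector about the tool's x, y, z in rad, then the opening, from -1 (shut) to 1 (fully open). A call has 1 to 20 rows; each row shifts and turns the commanded pose from where the row before left it, along the tool's axes as they then stand; what a row does not reach is not made up. A row lasts 1/10 s, in which the tool goes at most 50 mm and 8.59 degrees, less where a joint would pass 70% of its speed; a pose out of reach is approached as far as the arm can. A call with a gripper value outside its range is refused whole. The fingers move at their own pace and stop on an object; "force" is the grip in N (left out, the last holds). Time passes only in rows, so rows that do not move let the fingers close. It gives the time, the measured TCP pose, the force, the opening and the grip force at its end, in the units of the state.
- robot.get_state(): the state, without advancing time (a new reading comes with each control period).
- robot.camera(name): name is "side" or "top"; returns a dict with "frame" (420x560x3 uint8, blue, green, red), "z_map" (420x560 float32, m along the optical axis (not along the pixel's ray), 0 where there is no reading), "fx", "fy", "cx", "cy" (pixels), "camera_from_world" (4x4, takes a point from world to camera coordinates). Camera axes: x right, y down, z forward; pixel columns grow to the right and rows downward; lengths in m; the calibration is good to about 2 mm. A picture is of the moment at which its call begins.
- robot.job_done(): hands the job in; it is judged then, once.
The state is a dict: "clock": time; "joints": joint angles; "dq": joint speeds; "joint_efforts": joint torques, N m; "position": TCP position; "tool_rot": TCP orientation; "contact_force": force on the tool from outside, world axes, zero at the start; "ft_torque": the same for the moment, N m; "finger_gap": finger opening in m; "grip_force": force on a finger pad.
Only numpy, scipy, OpenCV 4.12 (cv2) and the standard library are available. Lean on these libraries where they do the work, as an engineer would, in place of code of your own. Each camera call takes 0.05 s, during which the arm holds its last target. There are 200 camera calls.

## Task

Stand the square white jar upright and fully down in the square bench holder, so that it cannot turn, with its cap still on; then turn the cap anticlockwise (seen from above) until its lugs let go, and stop turning there. Lift the cap straight up and finish still gripping it, level and centred about 2 cm above the jar's open mouth, the jar still fully down in the holder. Never tip the jar over, and leave the roll of tape, the valve, the spanner and the tin where they are.

Things in the scene. Friction and masses are not known exactly. Their poses are not given: they have to be found in the camera images.
- jar: Square white plastic jar, body 56 x 56 x 62 mm with a flat shoulder, then a round neck 39 mm across, rim 78 mm above the underside; 92 mm tall with its cap on; 0.22 to 0.42 kg. Stands loose at first; can be carried by its cap. Origin: centre of its underside; z up, x and y square to its sides (any quarter turn fits the holder).
- jar_mouth (a point): Centre of the mouth at the rim, 78 mm above the jar's underside, axes as the jar's. Three outward lugs on the neck hold the cap: it is free when its x stands 40 to 72 degrees anticlockwise (from above) of the jar's x, 57 being the middle; hard stops at about 74 and -12 degrees. At the start its x is within 8 degrees of the jar's.
- cap: Round ribbed aluminium cap, 54 mm across, 26 mm tall, 0.08 kg, with a thin dark ridge straight across its top along its own x. Origin: centre of its lower edge; z up. On the jar its lower edge is 66 mm above the jar's underside, 4 mm above the shoulder, 12 mm below the rim.
- cap_grip (a point): Point on the cap's axis 21 mm above its lower edge, middle of its firm upper band (16 to 26 mm), where it is gripped. A sprung liner inside presses on the rim with about 10 N: breaking it loose takes 0.2 to 0.35 N m, while the jar standing loose on the bench resists only about 0.1. Once free, the liner pushes the cap up about 3 mm.
- holder: Plywood holder fixed to the bench: block 80 x 80 mm, square bore 60 x 60 mm from its floor at 6 mm up to 28 mm, then a flared aluminium mouth up to 38 mm that leads in about 5 mm a side. Foot strip 150 x 56 x 5 mm along x. Origin: centre of its underside; z up, x and y square to the bore. A seated jar can shift 2 mm and turn 4 degrees each way.
- holder_seat (a point): Centre of the bore's floor, 6 mm above the bench, axes as the holder's.
- tape: Roll of thread tape, white plastic spool 58 mm across, 14 mm tall, lying flat between jar and holder. Leave alone. Origin: centre of its underside.
- valve: Radiator valve: brass block 30 mm with a steel stub to its +x (42 mm long) and an upright white knob, 72 mm tall in all. Leave alone. Origin: underside of the block.
- spanner: Steel spanner 190 mm long, 8 mm thick, lying flat. Leave alone. Origin: its middle, on the bench.
- tin: Round closed steel tin, 71 mm across, 52 mm tall. Leave alone. Origin: centre of its underside.
There are look-alikes about, which are no part of the job. Of the things shaped like the holder, the plywood one is meant.

How it is judged:
By the outcome, as a careful person would: the job done as asked, in the order asked, and still so for the second after the job is handed in, while the arm keeps its last pose, push and grip.
It also fails if it takes over 40 s, if anything falls off the work surface, if the arm or the gripper's body presses on something with over 40 N, if the wrist force passes 120 N, or if a joint passes its speed limit or range.

## Working session

There is one attempt and no reset: what is moved stays moved. The work goes in short steps, Python scripts to look and compute and a tool call to move; the robot and the scene stay as the last step left them, time stands still between calls to the robot, and variables do not carry over. Pictures are saved under pics/ and viewed, at most 10 in all, crops included, and the job is handed in when it is done.

Besides the shell and the picture viewer there is one more tool, called after "Request:" by a JSON object that holds its "name" and its "arguments". move_arm: Moves the arm, as the interface text tells. Its arguments: {"type":"object","properties":{"targets":{"type":"array","items":{"type":"array","items":{"type":"number"}}},"force":{"type":"number"}},"required":["targets"]}

```bash
ls; mkdir -p pics; cat > h.py <<'E'
import numpy as np, cv2
from cell import robot
def cloud(c):
    z=c["z_map"].astype(float); v,u=np.mgrid[:z.shape[0],:z.shape[1]]
    p=np.stack([(u-c["cx"])/c["fx"]*z,(v-c["cy"])/c["fy"]*z,z,np.ones_like(z)],-1)
    w=p@np.linalg.inv(c["camera_from_world"]).T
    w=w[...,:3]; w[z==0]=np.nan
    return w
E
python3 - <<'E'
from h import *
s=robot.get_state(); print(s, robot.tcp_to_grasp)
for n in("top","side"):
    c=robot.camera(n); cv2.imwrite(f"pics/{n}0.png",c["frame"]); np.savez(f"{n}0.npz",**c); print(n,np.linalg.inv(c["camera_from_world"]).round(3),c["fx"])
E
```

```text
pics
{'clock': 0.0, 'joints': array([ 9.79891321e-01,  2.21218544e-01,  1.52761212e+00, -2.94882307e-06,
        1.39472565e+00, -1.26105590e-01]), 'dq': array([-2.29771580e-04,  3.01062491e-05,  8.74564619e-05, -2.53776610e-04,
        1.80718740e-03, -1.76251923e-03]), 'joint_efforts': array([ 4.75958459e-04, -4.94615757e+01, -3.87374783e+01,  6.98984507e-02,
        5.71176480e-02, -1.18957378e-04]), 'position': array([0.2798058 , 0.55816352, 0.22144144]), 'tool_rot': array([[-8.93911594e-01,  4.48241978e-01, -1.09156947e-03],
       [ 4.48243241e-01,  8.93910137e-01, -1.63231346e-03],
       [ 2.44093601e-04, -1.94843256e-03, -9.99998072e-01]]), 'contact_force': array([-0.06212448,  0.31274366,  0.20543163]), 'ft_torque': array([ 0.01184157,  0.02333118, -0.01300607]), 'grip_force': 0.0, 'finger_gap': 0.0870739511623154} 0.0187
top [[ 5.000e-03 -9.840e-01  1.760e-01  3.580e-01]
 [-1.000e+00 -5.000e-03  2.000e-03  5.300e-02]
 [-1.000e-03 -1.760e-01 -9.840e-01  1.184e+00]
 [ 0.000e+00  0.000e+00  0.000e+00  1.000e+00]] 473.0037112558748
side [[ 0.787 -0.421  0.451  0.043]
 [-0.617 -0.531  0.581 -0.586]
 [-0.005 -0.736 -0.677  0.794]
 [ 0.     0.     0.     1.   ]] 483.1577605284371
```

View pics/top0.png

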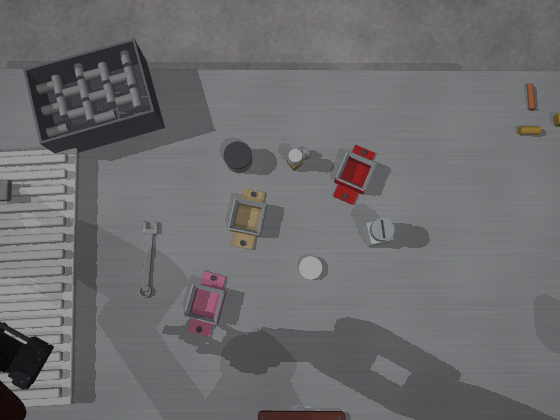

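View pics/side0.png

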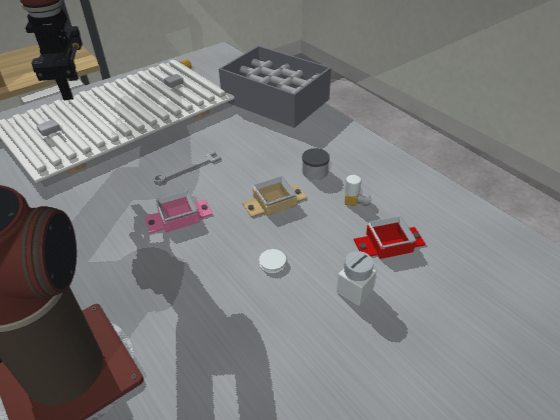

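Top view: there are three holder-shaped things, tan at (248,219), red at (355,173) and pink at (205,303). Tan with an aluminium mouth fits the plywood one. The jar with the ridged cap is at (381,231), tape at (311,268), valve at (296,158), tin at (238,156) and spanner at (148,258). I'll check with an enlarged crop and measure.

```bash
python3 - <<'E'
from h import *
c=dict(np.load("top0.npz")); f=c["frame"]
a=cv2.resize(f[180:260,205:290],None,fx=4.6,fy=5,interpolation=cv2.INTER_CUBIC)
a=cv2.resize(f[180:260,208:288],(400,400),interpolation=cv2.INTER_CUBIC); b=cv2.resize(f[205:255,355:405],(400,400),interpolation=cv2.INTER_CUBIC)
cv2.imwrite("pics/crop1.png",np.hstack([a,b]))
for n in("top","side"):
    c=dict(np.load(n+"0.npz")); w=cloud(c); f=c["frame"]; z=w[...,2]
    hsv=cv2.cvtColor(f,cv2.COLOR_BGR2HSV)
    jb,hb=((slice(205,255),slice(355,405)),(slice(180,260),slice(215,280))) if n=="top" else ((slice(245,310),slice(325,390)),(slice(170,225),slice(235,315)))
    def rect(m,box,lbl):
        p=w[box][m[box]]; r=cv2.minAreaRect(p[:,:2].astype(np.float32)); print(n,lbl,len(p),np.round(r[0],4),np.round(r[1],4),round(r[2],1),"z",np.round(np.percentile(p[:,2],[5,50,95]),4))
    rect((z>.086)&(z<.1),jb,"cap")
    m=(z>.086)&(z<.1); p=w[jb][m[jb]]; print("capcircle",cv2.minEnclosingCircle(p[:,:2].astype(np.float32)))
    rect((z>.056)&(z<.066),jb,"shoulder"); rect((z>.02)&(z<.066),jb,"body")
    rect((z>.034)&(z<.042),hb,"mouth top"); rect((z>.02)&(z<.045),hb,"block")
    tan=(hsv[...,0]>10)&(hsv[...,0]<30)&(hsv[...,1]>70)
    rect(tan&(z<.009)&(z>.001),hb,"foot+floor"); print("bench",np.nanmedian(z[300:320,300:320]))
    # ridge
    g=hsv[...,2]; d=m&(g<80); q=w[jb][d[jb]][:,:2]
    if len(q)>3:
        l=cv2.fitLine(q.astype(np.float32),cv2.DIST_L2,0,.01,.01).ravel(); print("ridge",len(q),np.degrees(np.arctan2(l[1],l[0])),l[2:])
E
```

```text
top cap 419 [ 0.5268 -0.1871] [0.0525 0.0536] 44.4 z [0.0875 0.0911 0.0944]
capcircle ((0.526667058467865, -0.18787212669849396), 0.027569754049181938)
top shoulder 112 [ 0.5268 -0.1879] [0.0553 0.0563] 11.5 z [0.0566 0.0602 0.0645]
top body 203 [ 0.5269 -0.1873] [0.0556 0.0564] 12.9 z [0.025  0.057  0.0637]
top mouth top 276 [0.5664 0.1334] [0.0814 0.0814] 78.8 z [0.0344 0.0369 0.0406]
top block 535 [0.5665 0.1336] [0.0817 0.0815] 78.8 z [0.0245 0.0343 0.04  ]
top foot+floor 861 [0.5655 0.1314] [0.0664 0.1492] 81.9 z [0.0019 0.0048 0.008 ]
bench -0.0008748120266131032
ridge 31 5.6022863 [ 0.5273682  -0.18768717]
side cap 537 [ 0.5249 -0.1901] [0.0561 0.0526] 28.4 z [0.0887 0.0926 0.0947]
capcircle ((0.5243377089500427, -0.1891690045595169), 0.02898876927793026)
side shoulder 226 [ 0.5242 -0.1908] [0.0558 0.0545] 11.7 z [0.057  0.0613 0.0638]
side body 719 [ 0.5724 -0.1819] [0.157  0.0553] 11.0 z [0.0229 0.0451 0.0631]
side mouth top 254 [0.564  0.1312] [0.086  0.0834] 79.0 z [0.0345 0.0381 0.041 ]
side block 695 [0.6057 0.1252] [0.0884 0.1704] 81.4 z [0.0211 0.0306 0.0399]
side foot+floor 569 [0.562  0.1288] [0.076  0.1506] 78.7 z [0.0028 0.0057 0.0082]
bench 0.0007090978809909387
ridge 4 6.3001914 [ 0.5230739  -0.18987706]
```

View pics/crop1.png

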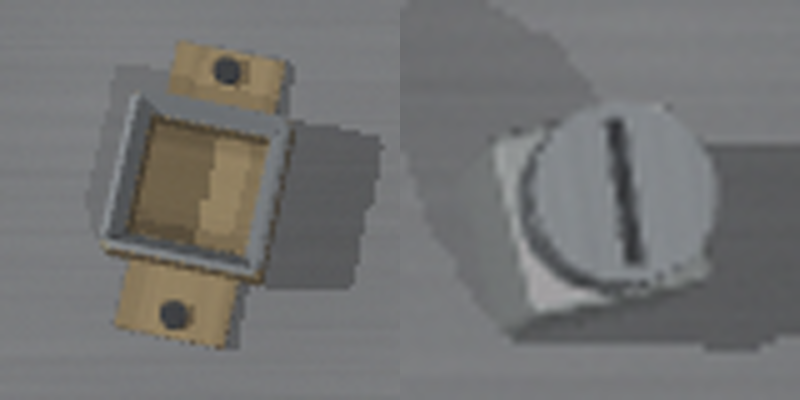

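The crop confirms it: the left half shows the plywood holder (tan wood, grey flared mouth, bore centre about (198,185) in the crop), and the right half shows the white jar with the ridge at about (625,190). The jar is at about (0.525,-0.189) with yaw +12° and the cap at about +6°. The holder is at about (0.565,0.132) with yaw -11°. I'll move over the jar now.

Request:
{"name": "move_arm", "arguments": {"targets": [[-0.0277,-0.0279,0.005,0,0,0,1],[-0.0277,-0.0279,0.005,0,0,0,1],[-0.0277,-0.0279,0.005,0,0,0,1],[-0.0277,-0.0279,0.005,0,0,0,1],[-0.0277,-0.0279,0.005,0,0,0,1],[-0.0277,-0.0279,0.005,0,0,0,1],[-0.0277,-0.0279,0.005,0,0,0,1],[-0.0277,-0.0279,0.005,0,0,0,1],[-0.0277,-0.0279,0.005,0,0,0,1],[-0.0277,-0.0279,0.005,0,0,0,1],[-0.0277,-0.0279,0.005,0,0,0,1],[-0.0277,-0.0279,0.005,0,0,0,1],[-0.0277,-0.0279,0.005,0,0,0,1],[-0.0277,-0.0279,0.005,0,0,0,1],[-0.0277,-0.0279,0.005,0,0,0,1],[-0.0277,-0.0279,0.005,0,0,0,1],[-0.0277,-0.0279,0.005,0,0,0,1],[-0.0277,-0.0279,0.005,0,0,0,1],[-0.0277,-0.0279,0.005,0,0,0,1],[-0.0277,-0.0279,0.005,0,0,0,1]], "force": 10}}

```text
clock: 2.1
position: [0.5252, -0.1899, 0.1219]
tool_rot: [[-0.894, 0.448, -0.001], [0.448, 0.894, 0.0], [0.001, 0.0, -1.0]]
contact_force: [0.9, -0.3, 0.6]
finger_gap: 0.0868
grip_force: 0.0
```

Request:
{"name": "move_arm", "arguments": {"targets": [[0,0,0,0,0,0,1],[0,0,0,0,0,0,1]]}}

```text
clock: 2.3
position: [0.5246, -0.1888, 0.1217]
tool_rot: [[-0.893, 0.45, -0.002], [0.45, 0.893, 0.001], [0.002, 0.0, -1.0]]
contact_force: [-0.8, 0.9, -0.5]
finger_gap: 0.0869
grip_force: 0.0
```

Request:
{"name": "move_arm", "arguments": {"targets": [[0,0,0.0134,0,0,0,1],[0,0,0.0134,0,0,0,1],[0,0,0.0134,0,0,0,1],[0,0,0.0134,0,0,0,1],[0,0,0,0,0,0,1],[0,0,0,0,0,0,-1],[0,0,0,0,0,0,-1],[0,0,0,0,0,0,-1],[0,0,0,0,0,0,-1],[0,0,0,0,0,0,-1],[0,0,0,0,0,0,-1],[0,0,0,0,0,0,-1]], "force": 8}}

```text
clock: 3.5
position: [0.5256, -0.1884, 0.0693]
tool_rot: [[-0.894, 0.448, 0.001], [0.448, 0.894, -0.0], [-0.001, 0.0, -1.0]]
contact_force: [1.7, 0.5, 1.2]
finger_gap: 0.0534
grip_force: 8.0
```

Request:
{"name": "move_arm", "arguments": {"targets": [[0,0,0,0,0,0,1],[0,0,0,0,0,0,1],[0,0,0.001,0,0,0,1],[0,0,0,0,0,0.1428,1],[0,0,0,0,0,0.1428,1],[0,0,0,0,0,0.1428,1],[0,0,0,0,0,0.1428,1],[0,0,0,0,0,0.1428,1],[0,0,0,0,0,0.1428,1],[0,0,0,0,0,0.1428,1],[0,0,0,0,0,0.1428,1],[0,0,0,0,0,0.1428,1],[0,0,0,0,0,0.1428,1],[0,0,0,0,0,0.1428,1],[0,0,0,0,0,0,1]]}}

```text
clock: 5.0
position: [0.5251, -0.1885, 0.0677]
tool_rot: [[0.449, 0.893, -0.0], [0.893, -0.449, 0.0], [-0.0, -0.0, -1.0]]
contact_force: [0.3, -1.3, 0.1]
finger_gap: 0.0867
grip_force: 0.0
```

Request:
{"name": "move_arm", "arguments": {"targets": [[0,0,0,0,0,0,-1],[0,0,0,0,0,0,-1],[0,0,0,0,0,0,-1],[0,0,0,0,0,0,-1],[0,0,0,0,0,0,-1],[0,0,0,0,0,0,-1],[0,0,0,0,0,0,-1],[0,0,0,0,0,0,-1]], "force": 8}}

```text
clock: 5.8
position: [0.5254, -0.1885, 0.068]
tool_rot: [[0.448, 0.894, 0.0], [0.894, -0.448, -0.0], [-0.0, 0.0, -1.0]]
contact_force: [0.2, -0.7, -0.4]
finger_gap: 0.0537
grip_force: 8.0
```

Request:
{"name": "move_arm", "arguments": {"targets": [[0,0,0,0,0,0,-1],[0,0,0,0,0,0,-1],[0,0,0,0,0,0,-1]], "force": 45}}

```text
clock: 6.1
position: [0.5253, -0.1885, 0.068]
tool_rot: [[0.448, 0.894, 0.0], [0.894, -0.448, -0.0], [-0.0, 0.0, -1.0]]
contact_force: [1.2, 0.0, -1.0]
finger_gap: 0.0521
grip_force: 45.0
```

```bash
cat >> h.py <<'E'
def jar(w,lo,cx,cy):
    z=w[...,2]; m=(z>lo+.054)&(z<lo+.0655)&(abs(w[...,0]-cx)<.045)&(abs(w[...,1]-cy)<.045)
    p=w[m]; r=cv2.minAreaRect(p[:,:2].astype(np.float32)); return len(p),np.round(r[0],4),np.round(r[1],4),round(r[2],1)
E
python3 - <<'E'
from h import *
c=robot.camera("side"); w=cloud(c); print(jar(w,0,.525,-.189)); c=robot.camera("top"); print(jar(cloud(c),0,.525,-.189))
s=robot.get_state(); print(s["position"],s["finger_gap"],s["contact_force"],s["ft_torque"])
E
```

```text
(212, array([ 0.5133, -0.2032]), array([0.0398, 0.0729]), 53.8)
(35, array([ 0.5432, -0.1606]), array([0.011 , 0.0223]), 64.6)
[ 0.52534516 -0.18849442  0.06797389] 0.052517627670213944 [ 1.43231844 -0.77261353 -0.46272099] [-0.14765169 -0.06690033  0.02414539]
```

Request:
{"name": "move_arm", "arguments": {"targets": [[0,0,-0.005,0,0,0,-1],[0,0,-0.015,0,0,0,-1],[0,0,-0.02,0,0,0,-1],[0,0,-0.02,0,0,0,-1],[0,0,-0.015,0,0,0,-1],[0,0,-0.005,0,0,0,-1],[0.0089,-0.004,0,0,0,0,-1],[0.016,-0.006,0,0,0,0,-1],[0.028,-0.0098,0,0,0,0,-1],[0.028,-0.0098,0,0,0,0,-1],[0.028,-0.0098,0,0,0,0,-1],[0.028,-0.0098,0,0,0,0,-1],[0.028,-0.0098,0,0,0,0,-1],[0.028,-0.0098,0,0,0,0,-1],[0.028,-0.0098,0,0,0,0,-1],[0.028,-0.0098,0,0,0,0,-1],[0.028,-0.0098,0,0,0,0,-1],[0.02,-0.0068,0,0,0,0,-1],[0.008,-0.003,0,0,0,0,-1],[0,0,0,0,0,0,-1]]}}

```text
clock: 8.2
position: [0.5642, 0.1342, 0.1467]
tool_rot: [[0.446, 0.895, -0.002], [0.895, -0.446, -0.0], [-0.001, -0.002, -1.0]]
contact_force: [-0.5, 0.1, -3.8]
finger_gap: 0.0523
grip_force: 45.0
```

Request:
{"name": "move_arm", "arguments": {"targets": [[0,0,0,0,0,0.05,-1],[0,0,0,0,0,0.1,-1],[0,0,0,0,0,0.1,-1],[0,0,0,0,0,0.1,-1],[0,0,0,0,0,0.048,-1],[0,0,0,0,0,0,-1]]}}

```text
clock: 8.8
position: [0.5649, 0.1314, 0.1474]
tool_rot: [[0.761, 0.649, -0.001], [0.649, -0.761, -0.001], [-0.001, -0.0, -1.0]]
contact_force: [-0.6, 0.1, -3.3]
finger_gap: 0.0527
grip_force: 45.0
```

```bash
python3 - <<'E'
from h import *
s=robot.get_state(); print(s["position"],s["tool_rot"].round(3),s["finger_gap"],s["contact_force"],s["ft_torque"],s["joints"])
c=robot.camera("side"); np.savez("side1.npz",**c); f=c["frame"]; cv2.imwrite("pics/side1.png",cv2.resize(f[100:240,190:370],None,fx=4,fy=4,interpolation=cv2.INTER_CUBIC))
E
```

```text
[0.56487798 0.13139709 0.14741982] [[ 0.761  0.649 -0.001]
 [ 0.649 -0.761 -0.001]
 [-0.001 -0.    -1.   ]] 0.05267194225727279 [-0.62184116  0.05640328 -3.30402839] [-0.08384226  0.10733941 -0.01963088] [ 9.28808595e-02  1.79263868e-01  1.71948151e+00 -4.93712498e-04
  1.24399333e+00  9.57337201e-01]
```

View pics/side1.png

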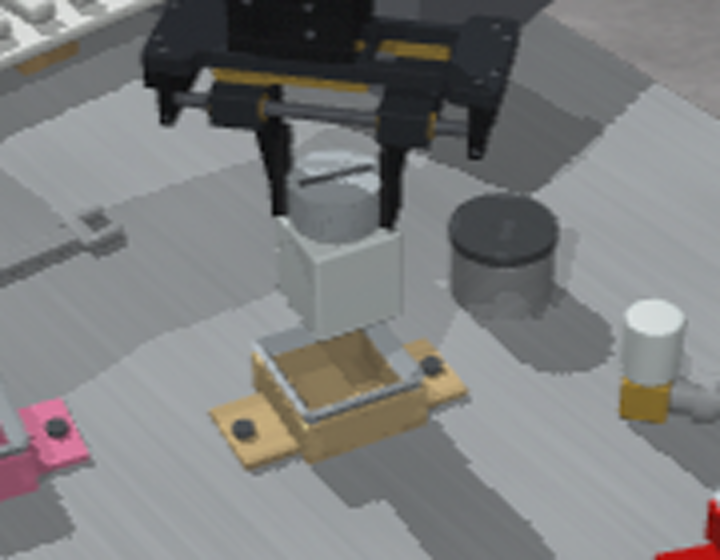

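The side view shows the jar hanging upright from the gripped cap, its lowest corner at crop (320,340), roughly over the holder bore at (325,375). Next I'll fit the body faces to get the offset and yaw.

```bash
python3 - <<'E'
from h import *
from scipy.optimize import least_squares
def fit(w,zlo,zhi,c0,yaw0,h,box=.06):
    z=w[...,2]; m=(z>zlo)&(z<zhi)&(np.hypot(w[...,0]-c0[0],w[...,1]-c0[1])<box); P=w[m][:,:2]
    def res(p):
        c,s=np.cos(p[2]),np.sin(p[2]); d=P-p[:2]; l=np.abs(np.stack([d@[c,s],d@[-s,c]],-1)); return l.max(1)-h
    r=least_squares(res,[*c0,yaw0],loss="soft_l1",f_scale=.001); return len(P),r.x[:2].round(4),np.degrees(r.x[2]).round(2),np.abs(r.fun).mean().round(4)
c=dict(np.load("side1.npz")); w=cloud(c)
print("jar held",fit(w,.095,.132,(.565,.131),-.19,.028))
w0=cloud(dict(np.load("side0.npz"))); print("holder block",fit(w0,.01,.027,(.5645,.131),-.19,.04,.065)); print("jar start",fit(w0,.01,.058,(.525,-.189),.2,.028))
print("holder block now",fit(w,.01,.027,(.5645,.131),-.19,.04,.065))
# tilt: face normal in 3D
z=w[...,2]; 
for lo,hi in((.09,.105),(.105,.12),(.12,.135)): print(lo,fit(w,lo,hi,(.565,.131),-.19,.028))
E
```

```text
jar held (399, array([0.5653, 0.1311]), np.float64(-10.26), np.float64(0.0009))
holder block (405, array([0.5627, 0.1307]), np.float64(-10.96), np.float64(0.0046))
jar start (556, array([ 0.5258, -0.1889]), np.float64(12.56), np.float64(0.0007))
holder block now (392, array([0.5629, 0.131 ]), np.float64(-11.32), np.float64(0.0047))
0.09 (156, array([0.5653, 0.131 ]), np.float64(-10.17), np.float64(0.001))
0.105 (163, array([0.5653, 0.1311]), np.float64(-10.23), np.float64(0.0009))
0.12 (168, array([0.5652, 0.131 ]), np.float64(-10.68), np.float64(0.0009))
```

Side-camera bias is under 0.5 mm, and the jar is centred on the holder within about 1 mm and 1° of yaw. I'll lower it in stages.

Request:
{"name": "move_arm", "arguments": {"targets": [[0,0,0.01,0,0,0.004,-1],[0,0,0.012,0,0,0.004,-1],[0,0,0.01,0,0,0.004,-1],[0,0,0.008,0,0,0,-1],[0,0,0.004,0,0,0,-1],[0,0,0.003,0,0,0,-1],[0,0,0.003,0,0,0,-1]]}}

```text
clock: 9.55
position: [0.5657, 0.1326, 0.0979]
tool_rot: [[0.767, 0.641, 0.0], [0.641, -0.767, 0.0], [0.0, 0.0, -1.0]]
contact_force: [0.3, 0.0, -3.6]
finger_gap: 0.0524
grip_force: 45.0
```

Request:
{"name": "move_arm", "arguments": {"targets": [[0,0,0.003,0,0,0,-1],[0,0,0.003,0,0,0,-1],[0,0,0.003,0,0,0,-1]]}}

```text
clock: 9.85
position: [0.5668, 0.1329, 0.0909]
tool_rot: [[0.767, 0.641, 0.003], [0.641, -0.767, 0.001], [0.003, 0.002, -1.0]]
contact_force: [-0.0, 1.0, -3.8]
finger_gap: 0.0529
grip_force: 45.0
```

Request:
{"name": "move_arm", "arguments": {"targets": [[0,0,0.003,0,0,0,-1],[0,0,0.003,0,0,0,-1],[0,0,0.002,0,0,0,-1],[0,0,0,0,0,0,-1]]}}

```text
clock: 10.25
position: [0.5648, 0.1324, 0.0801]
tool_rot: [[0.767, 0.641, -0.001], [0.641, -0.767, -0.0], [-0.001, -0.001, -1.0]]
contact_force: [0.9, 0.1, -2.7]
finger_gap: 0.0527
grip_force: 45.0
```

Request:
{"name": "move_arm", "arguments": {"targets": [[0,0,0.002,0,0,0,-1],[0,0,0.002,0,0,0,-1],[0,0,0,0,0,0,-1]]}}

```text
clock: 10.55
position: [0.5657, 0.1325, 0.0775]
tool_rot: [[0.767, 0.641, 0.0], [0.641, -0.767, -0.0], [0.0, 0.0, -1.0]]
contact_force: [-1.7, -0.3, 0.2]
finger_gap: 0.0525
grip_force: 45.0
```

Request:
{"name": "move_arm", "arguments": {"targets": [[0,0,0.001,0,0,0,-1],[0,0,0.001,0,0,0,-1],[0,0,0,0,0,0,-1]]}}

```text
clock: 10.85
position: [0.566, 0.1324, 0.0768]
tool_rot: [[0.767, 0.641, 0.001], [0.641, -0.767, -0.0], [0.001, 0.001, -1.0]]
contact_force: [-5.0, -1.8, 10.7]
finger_gap: 0.0528
grip_force: 45.0
```

Contact came about 3 mm higher than expected, so I'll check the jar's height and tilt with the camera.

```bash
python3 - <<'E'
from h import *
for n,o in(("side0.npz",None),("side1.npz",None),("side",1),("top",1),("top0.npz",None)):
    c=robot.camera(n) if o else dict(np.load(n)); w=cloud(c)
    if o: np.savez(n+"2.npz",**c)
    x0,y0=(.525,-.189) if n.endswith("0.npz") else (.565,.132)
    if n=="side": cv2.imwrite("pics/side2.png",cv2.resize(c["frame"][130:230,225:335],(660,600),interpolation=cv2.INTER_CUBIC))
    d=np.hypot(w[...,0]-x0,w[...,1]-y0); z=w[...,2]
    b={"side1.npz":.079}.get(n,0)
    cap=z[(d<.02)&(z>.08+b)&(z<.11+b)]; a=np.abs(w[...,0]-x0)+np.abs(w[...,1]-y0)
    sh=z[(d>.0295)&(d<.037)&(z>b+.055)&(z<b+.076)]
    print(n,len(cap),np.median(cap).round(4) if len(cap) else 0,"shoulder",len(sh),np.percentile(sh,[10,25,50,75,90]).round(4) if len(sh) else 0)
print(robot.get_state()["position"],robot.get_state()["contact_force"],robot.get_state()["ft_torque"])
E
```

```text
side0.npz 263 0.0927 shoulder 101 [0.0567 0.0588 0.0606 0.062  0.0632]
side1.npz 147 0.172 shoulder 103 [0.1351 0.1383 0.1409 0.1488 0.1528]
side 142 0.099 shoulder 115 [0.0565 0.0592 0.0635 0.0679 0.0697]
top 15 0.0976 shoulder 18 [0.0589 0.0627 0.0664 0.0683 0.0688]
top0.npz 228 0.0913 shoulder 57 [0.0568 0.0581 0.0597 0.0615 0.0631]
[0.56610339 0.13244074 0.07697195] [-4.91219057 -1.47769532 10.5481524 ] [-0.23967067  1.05976472  0.12665695]
```

View pics/side2.png

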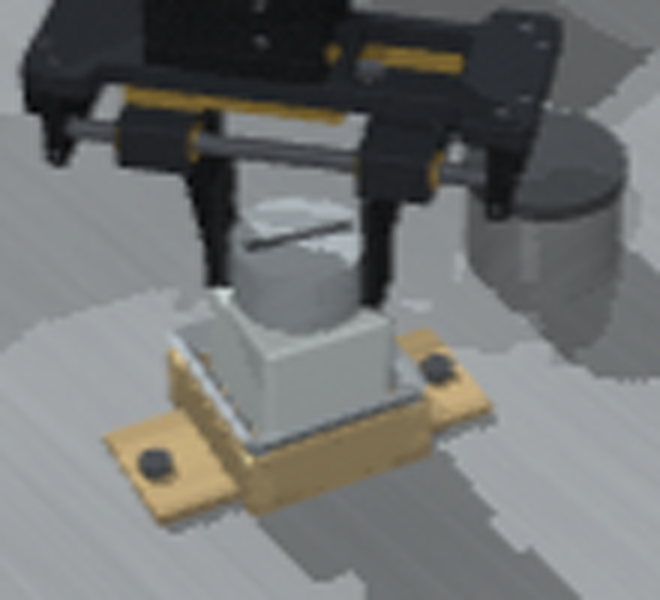

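Cap top and shoulder have risen about 6.3 mm from their bench heights, which matches seated, though the TCP reads higher. To check, I'll press a little more and re-measure.

Request:
{"name": "move_arm", "arguments": {"targets": [[0,0,0.001,0,0,0,-1],[0,0,0.001,0,0,0,-1],[0,0,0,0,0,0,-1]]}}

```text
clock: 11.25
position: [0.5662, 0.1324, 0.0755]
tool_rot: [[0.767, 0.641, 0.002], [0.641, -0.767, -0.0], [0.001, 0.001, -1.0]]
contact_force: [-6.3, -1.9, 15.7]
finger_gap: 0.0525
grip_force: 45.0
```

```bash
cat >> h.py <<'E'
from scipy.optimize import least_squares
def fit(w,zlo,zhi,c0,yaw0,h,box=.06):
    z=w[...,2]; m=(z>zlo)&(z<zhi)&(np.hypot(w[...,0]-c0[0],w[...,1]-c0[1])<box); P=w[m][:,:2]
    def res(p):
        c,s=np.cos(p[2]),np.sin(p[2]); d=P-p[:2]; l=np.abs(np.stack([d@[c,s],d@[-s,c]],-1)); return l.max(1)-h
    r=least_squares(res,[*c0,yaw0],loss="soft_l1",f_scale=.001); return len(P),r.x[:2].round(4),np.degrees(r.x[2]).round(2),np.abs(r.fun).mean().round(4)
def captop(w,c0,lo,hi):
    z=w[...,2]; m=(z>lo)&(z<hi)&(np.hypot(w[...,0]-c0[0],w[...,1]-c0[1])<.022); P=w[m]
    A=np.c_[P[:,:2]-c0,np.ones(len(P))]; r=least_squares(lambda p:A@p-P[:,2],[0,0,lo],loss="soft_l1",f_scale=.001); return len(P),np.degrees(r.x[:2]).round(1),r.x[2].round(4)
E
python3 - <<'E'
from h import *
w0=cloud(dict(np.load("side0.npz"))); w1=cloud(dict(np.load("side1.npz"))); w2=cloud(dict(np.load("side2.npz"))); w3=cloud(robot.camera("side"))
print(captop(w0,(.525,-.189),.086,.1),captop(w1,(.565,.132),.164,.18))
for w in(w2,w3): print(captop(w,(.565,.132),.09,.108),[fit(w,a,b,(.565,.132),-.19,.028,.045) for a,b in((.043,.051),(.051,.059),(.043,.066))])
for n,w,zb in(("w0",w0,0),("w2",w2,0),("w3",w3,0)):
    x0,y0,t=(.5255,-.189,.21) if n=="w0" else (.565,.132,-.19)
    d=w[...,:2]-[x0,y0]; l=np.stack([d@[np.cos(t),np.sin(t)],d@[-np.sin(t),np.cos(t)]],-1); r=np.hypot(*d.transpose(2,0,1))
    m=(abs(l).max(-1)<.024)&(r>.03)&(w[...,2]>.05)&(w[...,2]<.08); print(n,m.sum(),np.sort(w[...,2][m]).round(4)[::2])
s=robot.get_state(); print(s["position"],s["contact_force"],s["ft_torque"])
E
```

```text
(315, array([-0.2, -0.4]), np.float64(0.0928)) (178, array([ 0.7, -0.3]), np.float64(0.172))
(171, array([-1.4,  0.5]), np.float64(0.099)) [(77, array([0.5643, 0.1316]), np.float64(-10.12), np.float64(0.001)), (76, array([0.5646, 0.1316]), np.float64(-10.65), np.float64(0.001)), (226, array([0.5646, 0.1316]), np.float64(-10.41), np.float64(0.001))]
(171, array([-1.9,  0.3]), np.float64(0.0976)) [(77, array([0.5646, 0.1316]), np.float64(-10.51), np.float64(0.0011)), (73, array([0.5646, 0.1314]), np.float64(-9.91), np.float64(0.0009)), (222, array([0.5647, 0.1316]), np.float64(-10.31), np.float64(0.001))]
w0 9 [0.0599 0.0616 0.0624 0.0632 0.0651]
w2 3 [0.0692 0.0786]
w3 3 [0.0696 0.0714]
[0.56626376 0.13245039 0.07558906] [-8.05172485 -2.05002168 14.26313269] [-0.30319558  1.39257711  0.07474876]
```

```bash
python3 - <<'E'
from h import *
c3=robot.camera("side"); np.savez("side3.npz",**c3)
for n,x0,y0,t,b in(("side0",.5258,-.1889,12.56,0),("side1",.5653,.1311,-10.26,.079),("side2",.5646,.1316,-10.4,.006),("side3",.5646,.1315,-10.3,.006)):
    c=dict(np.load(n+".npz")); w=cloud(c); z=w[...,2]; t=np.radians(t)
    d=w[...,:2]-[x0,y0]; l=np.stack([d@[np.cos(t),np.sin(t)],d@[-np.sin(t),np.cos(t)]],-1)
    for k,nm in((0,"x-face"),(1,"y-face")):
        o=1-k
        m=(abs(abs(l[...,k])-.028)<.0025)&(abs(l[...,o])<.024)&(z>b+.03)&(z<b+.075)
        v,u=np.where(m); tops=[z[v[u==q],q].max() for q in np.unique(u) if (u==q).sum()>1]
        print(n,nm,m.sum(),len(tops),np.median(tops).round(4) if tops else 0, np.round(np.sort(tops)[::3],4))
E
```

```text
side0 x-face 274 21 0.0637 [0.056  0.0613 0.0621 0.0637 0.0706 0.0735 0.0744]
side0 y-face 141 14 0.0635 [0.047  0.0618 0.0633 0.0734 0.0742]
side1 x-face 123 10 0.1514 [0.1292 0.1503 0.1528 0.1538]
side1 y-face 237 20 0.1515 [0.1406 0.1417 0.1425 0.1514 0.1519 0.153  0.1536]
side2 x-face 111 9 0.0756 [0.0677 0.0697 0.0775]
side2 y-face 195 18 0.0743 [0.0667 0.069  0.0705 0.0767 0.0796 0.0802]
side3 x-face 112 11 0.0765 [0.0576 0.0689 0.0784 0.0802]
side3 y-face 203 18 0.0731 [0.0672 0.0689 0.0701 0.0749 0.077  0.0788]
```

The measurement is ambiguous, so I'll relieve the load, open, and look at the free-standing jar.

Request:
{"name": "move_arm", "arguments": {"targets": [[0,0,-0.002,0,0,0,-1],[0,0,0,0,0,0,-1],[0,0,0,0,0,0,1],[0,0,0,0,0,0,1],[0,0,0,0,0,0,1],[0,0,0,0,0,0,1],[0,0,0,0,0,0,1]]}}

```text
clock: 12.05
position: [0.5654, 0.1325, 0.0748]
tool_rot: [[0.767, 0.641, -0.0], [0.641, -0.767, 0.0], [-0.0, -0.0, -1.0]]
contact_force: [0.7, -0.6, 0.1]
finger_gap: 0.0834
grip_force: 0.0
```

```bash
python3 - <<'E'
from h import *
c=robot.camera("side"); np.savez("side4.npz",**c); w=cloud(c)
cv2.imwrite("pics/side4.png",cv2.resize(c["frame"][130:230,225:335],(660,600),interpolation=cv2.INTER_CUBIC))
print(captop(w,(.565,.132),.09,.108),fit(w,.043,.066,(.565,.132),-.19,.028,.045))
s=robot.get_state(); print(s["position"],s["contact_force"],s["ft_torque"])
c=robot.camera("top"); np.savez("top4.npz",**c); w=cloud(c); print(captop(w,(.566,.133),.09,.108))
print(captop(cloud(dict(np.load("top0.npz"))),(.526,-.188),.086,.1))
E
```

```text
(171, array([ 0.9, -0.8]), np.float64(0.0985)) (235, array([0.5636, 0.1315]), np.float64(-11.74), np.float64(0.0011))
[0.5653269  0.13253228 0.07473878] [ 0.00830548 -0.88206614 -1.32890631] [-0.09537315  0.10098997 -0.00240018]
(18, array([-50.4, -37.1]), np.float64(0.0833))
(276, array([-0.1, -0.3]), np.float64(0.0912))
```

View pics/side4.png

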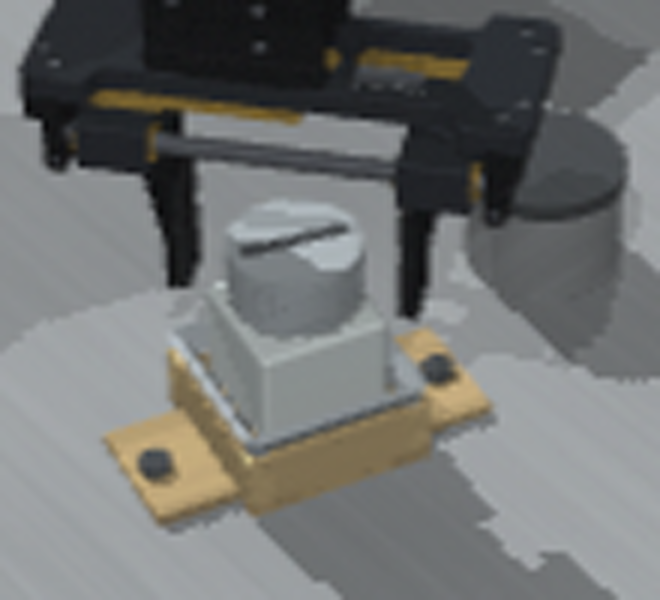

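The opened jar stands level with its cap top at +5.7 mm over bench height, so it is seated, at about (0.563,0.132) with yaw -11.7°. I'll re-centre, regrip and start turning.

Request:
{"name": "move_arm", "arguments": {"targets": [[-0.0015,-0.0005,0.0005,0,0,0,1],[0,0,0,0,0,0,1],[0,0,0,0,0,0,-1],[0,0,0,0,0,0,-1],[0,0,0,0,0,0,-1],[0,0,0,0,0,0,-1],[0,0,0,0,0,0,-1],[0,0,0,0,0,0,-1],[0,0,0,0,0,0,-1],[0,0,0,0,0,0,-1]], "force": 50}}

```text
clock: 13.15
position: [0.5638, 0.1321, 0.0744]
tool_rot: [[0.767, 0.641, -0.0], [0.641, -0.767, 0.0], [-0.0, -0.0, -1.0]]
contact_force: [-0.2, 0.6, 0.0]
finger_gap: 0.0527
grip_force: 50.0
```

Request:
{"name": "move_arm", "arguments": {"targets": [[0,0,0,0,0,-0.05,-1],[0,0,0,0,0,-0.08,-1],[0,0,0,0,0,-0.08,-1],[0,0,0,0,0,-0.08,-1],[0,0,0,0,0,-0.08,-1],[0,0,0,0,0,0,-1]]}}

```text
clock: 13.75
position: [0.5641, 0.132, 0.0744]
tool_rot: [[0.483, 0.876, 0.0], [0.876, -0.483, 0.0], [0.0, 0.0, -1.0]]
contact_force: [0.8, 1.3, 0.0]
finger_gap: 0.0521
grip_force: 50.0
```

```bash
python3 - <<'E'
from h import *
c=robot.camera("side"); np.savez("side5.npz",**c); w=cloud(c)
print(captop(w,(.565,.132),.09,.108),fit(w,.043,.066,(.565,.132),-.19,.028,.045))
s=robot.get_state(); print(s["position"],s["tool_rot"].round(3),s["finger_gap"],s["contact_force"],s["ft_torque"])
for n in(0,1,4,5):
    c=dict(np.load(f"side{n}.npz")); w=cloud(c); g=cv2.cvtColor(c["frame"],cv2.COLOR_BGR2GRAY); x0,y0,lo=(.525,-.189,.086) if n==0 else (.565,.132,.164 if n==1 else .092)
    m=(w[...,2]>lo)&(w[...,2]<lo+.016)&(np.hypot(w[...,0]-x0,w[...,1]-y0)<.023); q=w[m&(g<np.median(g[m])-50)][:,:2]
    wt=(g[m]<np.median(g[m])-50).sum()
    if len(q)>3: l=cv2.fitLine(q.astype(np.float32),cv2.DIST_L2,0,.01,.01).ravel(); print(n,wt,np.degrees(np.arctan(l[1]/l[0])))
E
```

```text
(173, array([0.6, 0. ]), np.float64(0.0986)) (229, array([0.5633, 0.132 ]), np.float64(-7.95), np.float64(0.001))
[0.56411374 0.13197476 0.07446024] [[ 0.485  0.875  0.   ]
 [ 0.875 -0.485  0.   ]
 [ 0.     0.    -1.   ]] 0.052562628046509546 [ 0.56635193  0.66900524 -0.07420433] [ 0.00339153 -0.03110811 -0.00504521]
0 49 6.783398
1 14 -18.461412
4 27 -20.18386
5 25 -0.13545136
```

The jar took up its slack (yaw -8.0°) and the cap now follows the tool (ridge from about -20° to 0°, so +8° on the jar). About 45° more brings it into the free range.

Request:
{"name": "move_arm", "arguments": {"targets": [[0,0,0,0,0,-0.05,-1],[0,0,0,0,0,-0.08,-1],[0,0,0,0,0,-0.08,-1],[0,0,0,0,0,-0.08,-1],[0,0,0,0,0,-0.08,-1],[0,0,0,0,0,-0.08,-1],[0,0,0,0,0,-0.08,-1],[0,0,0,0,0,-0.08,-1],[0,0,0,0,0,-0.08,-1],[0,0,0,0,0,-0.08,-1],[0,0,0,0,0,-0.03,-1],[0,0,0,0,0,0,-1]]}}

```text
clock: 15.0
position: [0.565, 0.1324, 0.0758]
tool_rot: [[-0.29, 0.957, 0.002], [0.957, 0.29, 0.001], [0.0, 0.002, -1.0]]
contact_force: [-0.5, 1.6, 5.0]
finger_gap: 0.0526
grip_force: 50.0
```

```bash
python3 - <<'E'
from h import *
c=robot.camera("side"); np.savez("side6.npz",**c); w=cloud(c)
print(captop(w,(.565,.132),.09,.108),fit(w,.043,.066,(.565,.132),-.19,.028,.045))
s=robot.get_state(); print(s["position"],s["tool_rot"].round(3),s["finger_gap"],s["contact_force"],s["ft_torque"])
g=cv2.cvtColor(c["frame"],cv2.COLOR_BGR2GRAY)
m=(w[...,2]>.092)&(w[...,2]<.11)&(np.hypot(w[...,0]-.565,w[...,1]-.132)<.023); q=w[m&(g<np.median(g[m])-50)][:,:2]
l=cv2.fitLine(q.astype(np.float32),cv2.DIST_L2,0,.01,.01).ravel(); print(len(q),np.degrees(np.arctan(l[1]/l[0])))
cv2.imwrite("pics/side6.png",cv2.resize(c["frame"][130:230,225:335],(660,600),interpolation=cv2.INTER_CUBIC))
E
```

```text
(86, array([-0.8,  0. ]), np.float64(0.1)) (233, array([0.5641, 0.1326]), np.float64(-7.07), np.float64(0.001))
[0.56495087 0.13239666 0.0757377 ] [[-0.289  0.957  0.002]
 [ 0.957  0.289  0.001]
 [ 0.     0.002 -1.   ]] 0.05220996506535427 [0.26702856 1.92332183 4.44022645] [0.27302293 0.11521845 0.0237634 ]
14 23.06555
```

View pics/side6.png

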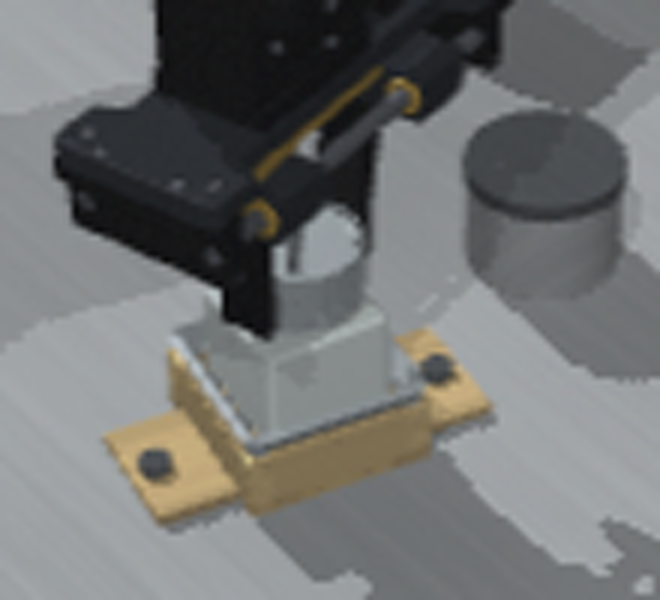

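The cap has risen about 1.4 mm against the arm and the liner is pushing up 5 N. At about 53° on the jar, the lugs have let go. I'll stop turning and lift slowly.

Request:
{"name": "move_arm", "arguments": {"targets": [[0,0,-0.001,0,0,0,-1],[0,0,-0.002,0,0,0,-1],[0,0,-0.002,0,0,0,-1],[0,0,-0.002,0,0,0,-1],[0,0,0,0,0,0,-1]]}}

```text
clock: 15.55
position: [0.5637, 0.1318, 0.0813]
tool_rot: [[-0.291, 0.957, -0.001], [0.957, 0.291, -0.0], [-0.0, -0.001, -1.0]]
contact_force: [0.8, 0.1, 0.1]
finger_gap: 0.0525
grip_force: 50.0
```

Request:
{"name": "move_arm", "arguments": {"targets": [[0,0,-0.003,0,0,0,-1],[0,0,-0.004,0,0,0,-1],[0,0,-0.005,0,0,0,-1],[0,0,-0.005,0,0,0,-1],[0,0,-0.005,0,0,0,-1],[0,0,-0.003,0,0,0,-1],[0,0,0,0,0,0,-1],[0,0,0,0,0,0,-1]]}}

```text
clock: 16.35
position: [0.5639, 0.1319, 0.1065]
tool_rot: [[-0.291, 0.957, 0.0], [0.957, 0.291, -0.0], [-0.0, 0.0, -1.0]]
contact_force: [-0.2, 0.7, -1.6]
finger_gap: 0.0524
grip_force: 50.0
```

```bash
python3 - <<'E'
from h import *
c=robot.camera("side"); np.savez("side7.npz",**c); w=cloud(c)
print(captop(w,(.565,.132),.12,.14),fit(w,.043,.066,(.565,.132),-.15,.028,.045))
z=w[...,2]; d=np.hypot(w[...,0]-.564,w[...,1]-.132)
sh=(d>.026)&(d<.036)&(z>.06)&(z<.075); print("shoulder",sh.sum(),np.percentile(z[sh],[25,50,75]))
rim=(d<.022)&(z>.076)&(z<.092); print("rim",rim.sum(),np.percentile(z[rim],[25,50,75,95]) if rim.any() else 0)
P=w[(d<.035)&(z>.105)&(z<.118)][:,:2]
r=least_squares(lambda p:np.hypot(*(P-p).T)-.027,[.564,.132],loss="soft_l1",f_scale=.001); print("cap centre (side)",len(P),r.x.round(4))
P=w[(d<.03)&(z>.072)&(z<.084)][:,:2]
r=least_squares(lambda p:np.hypot(*(P-p).T)-.0195,[.564,.132],loss="soft_l1",f_scale=.001); print("neck",len(P),r.x.round(4))
s=robot.get_state(); print(s["position"],s["tool_rot"].round(3),s["finger_gap"],s["contact_force"])
cv2.imwrite("pics/side7.png",cv2.resize(c["frame"][130:230,225:335],(660,600),interpolation=cv2.INTER_CUBIC))
E
```

```text
(103, array([-1.3,  1. ]), np.float64(0.1309)) (240, array([0.5646, 0.1324]), np.float64(-7.84), np.float64(0.0012))
shoulder 135 [0.06405804 0.06630438 0.06779243]
rim 79 [0.07955252 0.08181089 0.08305153 0.08554415]
cap centre (side) 81 [0.5625 0.1312]
neck 115 [0.563  0.1313]
[0.56374389 0.13190361 0.10628263] [[-0.291  0.957 -0.   ]
 [ 0.957  0.291 -0.   ]
 [ 0.    -0.    -1.   ]] 0.05213949841721351 [ 0.173457   -0.33535879 -0.81118813]
```

View pics/side7.png

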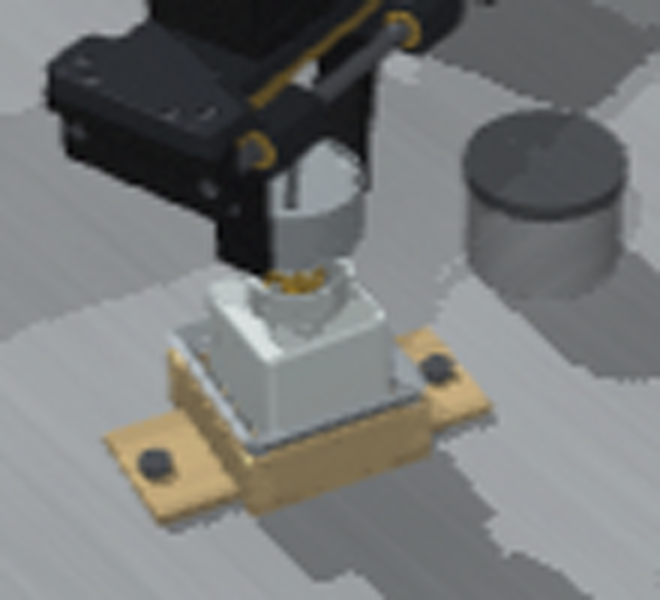

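The view shows the cap held level over the open mouth, with the neck and amber contents visible at (300,285). The jar is fully down, and the cap's offset from the neck is about 0.5 mm. I'll hand it in.

```bash
python3 -c "
from cell import robot; print(robot.job_done())"
```

```text
the job is handed in; nothing more can be done
None
```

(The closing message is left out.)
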